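Swing the tape hook to its stop and hang the tape roll

ROBOT

A 6-joint arm with a two-finger parallel gripper is mounted at the origin on a cart in front of the work surface, level with it; the furniture and walls round the work are solid. World frame = base frame: x ahead of the robot, y to its left, z up, the work surface at z = 0. Lengths are in m, angles in rad, forces in N, time in s.
With the tool pointing down it reaches from about 0.225 to 0.875 m from the base axis. Payload 3.4 kg.
Tool frame: the origin (TCP) lies on the centre line of the jaws, within the pads' length; the fingertips stand 17 mm ahead of it and the grasp point (between the pads) lies 2 mm behind it; z points along the fingers, y is the line along which they close (so a half turn about z gives the same grasp; the last joint's range is limited). The gripper opens to 85 mm and grips with 20 to 120 N. Pads are 22 mm wide; open, the fingers measure 114 mm over their backs; the gripper's body (76 mm by 85 mm) begins 54 mm behind the grasp point. The pads swing forward as they close: fully open they stand 13 mm farther back than shut.
Start: joints at [-1.364, 0.276, 1.505, -0, 1.361, -0.121], TCP at [0.185, -0.544, 0.248] pointing down, gripper open.
Joint ranges: [-2.89, 2.89], [-0.75, 2.08], [0.22, 2.7], [-1.18, 4.32], [0.11, 2.71], [-2.7, 2.7]. Speed limits (rad/s): [2.57, 2.57, 3.14, 3.14, 3.14, 3.14].

INTERFACE

Orientations are given as a unit quaternion [w, x, y, z].
In Python, from rig import manip gives the robot as it stands.
- The arm moves only by the tool move_arm, never from a script. Its argument "steps" is one flat list of numbers, 7 for each row, row after row: the turn, a rotation vector about the world's x, y, z normalised to -1 to 1, where 1 is 360 degrees, then the shift along the world's x, y, z normalised to -1 to 1, where 1 is 1 m, then the opening, from -1 (shut) to 1 (fully open). A call has exactly 10 rows; each row is the pose to reach, as a shift and turn from the pose commanded when the call began, turning the shorter way round; what a row does not reach only later rows make up. A row lasts 1/10 s, in which the tool goes at most 50 mm and 8.59 degrees, less where a joint would pass 70% of its speed; a pose out of reach is approached as far as the arm can. A call with a number of a shift or a turn outside -1 to 1 is refused whole. A call with a gripper value outside its range is refused whole. The fingers move at their own pace and stop on an object; "squeeze" is the grip in N (left out, the last holds). Time passes only in rows, so rows that repeat a pose let the fingers close, or fill a call up. It gives the time, the measured TCP pose, the force, the opening and the grip force at its end, in the units of the state.
- manip.get_state(): the state, without advancing time (a new reading comes with each control period).
- manip.get_image(name): name is "side" or "top" or "wrist"; returns a dict with "pixels" (400x640x3 uint8, blue, green, red), "fx", "fy", "cx", "cy" (pixels), "R" (3x3) and "t" (3): a world point X has camera coordinates R X + t. Camera axes: x right, y down, z forward; pixel columns grow to the right and rows downward; lengths in m; the calibration is good to about 2 mm. A picture is of the moment at which its call begins. There is no depth.
- manip.sign_off(): hands the job in; it is judged then, once.
The state is a dict: "clock": time; "qpos": joint angles; "qd": joint speeds; "effort": joint torques, N m; "position": TCP position; "ee_rot": TCP orientation; "contact_force": force on the tool from outside, world axes, zero at the start; "moment": the same for the moment, N m; "width": finger opening in m; "gripper_force": force on a finger pad.
Only numpy, scipy, OpenCV 4.12 (cv2) and the standard library are available. Lean on these libraries where they do the work, as an engineer would, in place of code of your own. Each camera call takes 0.05 s, during which the arm holds its last target. There are 200 camera calls.

TASK

First swing the swivel hook of the tape stand round until it comes up against the hidden stop inside its hub, which lies near the yellow mark, and lean on it there with about 8 N for a moment so that it is fully home. Then lift the roll of masking tape out of its cradle, hang it on the hook with its side flush against the blue back plate, and let go, leaving the hook at its stop. Never push hook or roll harder than 15 N, and leave the phone, the bottle and the screw dish alone.

Things in the scene. Friction and masses are not known exactly. Their poses are not given: they have to be found in the camera images.
- hook: Steel swivel hook; turns about a vertical axis on its stand, stiffly (0.12 N m friction, no spring: stays where left). Origin: on that axis at the bar's centre line, 120 mm above the desk; x outward along the bar, z up. Bar: 8 mm round rod, level from the axis to x = 70 mm. Turn it counter-clockwise seen from above, 0.7 to 1.3 rad, to a rigid stop in its hub. Pushes over 15 N are too much.
- hook_tip (a point): End of the hook's turned-up tip: x = 75 mm, 8 mm above the bar's centre line; its rounded top ends 12 mm above that line and at x = 79 mm. Nothing else of hook or stand is higher than 4 mm above the bar's centre line.
- plate_face (a point): Middle of the outer face of the hook's blue back plate: x = 23 mm, z = -17 mm in the hook's frame. The plate is 68 mm wide (across y), 30 mm high (z -32 to -2 mm), and turns with the hook. The hung roll's side belongs flush against this face, which crosses the ring below the bar.
- pointer (a point): Underside of the red pointer low on the hook's hub: at x = 0, y = 30 mm, z = -55 mm in the hook's frame. Pointer 7 mm wide.
- mark (a point): Top of the yellow tab (6 mm wide, 60 mm above the desk, 30 mm from the turning axis) on a clip-on ring of the stand. A rough mark: the hook meets its rigid stop when its +y axis (pointer) is within 0.08 rad of the direction from the axis to here, before or past it; feel for it. The fixed stand (round foot 100 mm across, 16 mm high) is turned differently each time, by up to 0.35 rad.
- tape_roll: Roll of masking tape: rigid ring 81 mm across, 19 mm wide, about 50 g, standing upright in a cradle. Hole slightly eight-sided, 25 to 27 mm from centre to wall; ring wall 13 to 15 mm. Own z = the roll's axis, origin = centre of a side face. Pinch from above across the 19 mm, only the outer 11 mm of the wall, so that the tips clear the bar. Over 15 N between roll and hook is too much.
- tape_center (a point): Middle of the roll (on its axis, halfway through its width), 46 mm above the desk in the cradle. Hung, it is about 21 to 23 mm below the bar's centre line and 32.5 mm from the turning axis along the bar.
- cradle: Grey fixed V cradle for the roll, 34 x 88 mm, side cheeks 28 mm high. Origin: centre of its underside, on the desk. Its x axis is along the axis of the standing roll, z up. The roll stands free between the cheeks (2 mm play each side).
- phone_red: Bystander: red phone lying flat, 138 x 68 x 9 mm, origin at the centre of its underside.
- ipa_bottle: Bystander: upright white dropper bottle with a blue cap, 39 mm diameter, 114 mm high, origin at the centre of its underside.
- screw_dish: Bystander: small round metal dish, 74 mm diameter, 14 mm high, origin at the centre of its underside.
There are look-alikes about, which are no part of the job. What is shaped like the tape_roll but turquoise is not meant.

How it is judged:
On the way, in this order (a step that is already met when the one before it is completed fails the run):
1. the hook is pressed home: it stands still with the pointer near the mark while the fingers push it with more than 5 N, for 0.3 s (horizontal distance between pointer and mark below 0.005 m and contact force between the fingers and hook above 5 N and angular speed of hook below 0.1 rad/s), for 0.3 s.
2. the roll is on the hook bar, close to the back plate, with the hook on its stop (x of tape_center in the frame of hook between 0.027 and 0.0375 m and y of tape_center in the frame of hook between -0.012 and 0.012 m and z of tape_center in the frame of hook between -0.028 and -0.014 m and horizontal distance between pointer and mark below 0.005 m), for 0.2 s.
At the end, for the whole second after the job is handed in: The roll hangs at rest on the hook bar, its middle 27 to 37.5 mm from the turning axis along the bar (so its side is within 5 mm of the back plate), 14 to 28 mm below the bar and within 12 mm sideways of it, its axis within 0.2 rad of the bar's; the pointer is still within 5 mm of the mark sideways (all of step 2 and linear speed of tape_roll below 0.03 m/s and angular speed of tape_roll below 0.5 rad/s and angle between the z axis of tape_roll and the x axis of hook, either way round below 0.2 rad); the robot touches nothing.
It fails at once if the robot pushes the hook with more than 15 N (contact force between any of the arm, the fingers and hook above 15 N).
It fails at once if the roll is forced against the hook with more than 15 N (contact force between tape_roll and hook above 15 N).
It fails at once if the phone is moved more than 15 mm or tipped (distance of phone_red from where it was at the start of the episode above 0.015 m or angle between phone_red's own z axis and vertical above 0.3 rad).
It fails at once if the bottle is moved more than 15 mm or tipped (distance of ipa_bottle from where it was at the start of the episode above 0.015 m or angle between ipa_bottle's own z axis and vertical above 0.3 rad).
It fails at once if the dish is moved more than 15 mm or tipped (distance of screw_dish from where it was at the start of the episode above 0.015 m or angle between screw_dish's own z axis and vertical above 0.3 rad).
It also fails if it takes over 69 s, if anything falls off the work surface, if the arm or the gripper's body presses on something with over 40 N, if the wrist force passes 120 N, or if a joint passes its speed limit or range.

## Working session

There is one attempt and no reset: what is moved stays moved. The work goes in short steps, Python scripts to look and compute and a tool call to move; the robot and the scene stay as the last step left them, time stands still between calls to the robot, and variables do not carry over. Pictures are saved under pics/ and viewed, at most 14 in all, crops included, and the job is handed in when it is done.

Besides the shell and the picture viewer there is one more tool, called after "Call:" as name(argument=value, ...), one argument or row to a line, values as JSON. move_arm: Moves the arm, as the interface text tells. Scaled input: -1 to 1 covers 1 m each way for a shift and 360 degrees each way for a turn. Its arguments: {"type":"object","properties":{"steps":{"type":"array"},"squeeze":{"type":"number"}},"required":["steps"]}

```bash
mkdir -p pics; cat > h.py <<'E'
import numpy as np, cv2, pickle
from rig import manip
def grab(n):
    im=manip.get_image(n); pickle.dump(im,open(f'{n}.pkl','wb')); return im
def ld(n): return pickle.load(open(f'{n}.pkl','rb'))
def K(im): return np.array([[im['fx'],0,im['cx']],[0,im['fy'],im['cy']],[0,0,1.]])
def proj(im,X):
    c=np.asarray(im['R'])@np.asarray(X,float)+np.asarray(im['t']); return (K(im)@c)[:2]/c[2]
def ray(im,uv):
    R=np.asarray(im['R']); d=R.T@np.linalg.solve(K(im),[uv[0],uv[1],1.]); return -R.T@np.asarray(im['t']),d/np.linalg.norm(d)
def onz(im,uv,z):
    o,d=ray(im,uv); return o+d*(z-o[2])/d[2]
def tri(a,ua,b,ub):
    o1,d1=ray(a,ua);o2,d2=ray(b,ub)
    s=np.linalg.lstsq(np.c_[d1,-d2],o2-o1,rcond=None)[0]
    p,q=o1+s[0]*d1,o2+s[1]*d2
    return (p+q)/2,np.linalg.norm(p-q)
E
python3 - <<'E'
from h import *
s=grab('side');t=grab('top')
for n,i in(('side',s),('top',t)):
    cv2.imwrite(f'pics/{n}0.png',np.asarray(i['pixels'])); print(n,i['fx'],-np.asarray(i['R']).T@i['t'])
print(manip.get_state())
E
```

```text
side 487.33392265418524 [ 0.47230731 -0.88290658  0.48616225]
top 442.75200234494196 [0.26968627 0.06303454 1.27740554]
{'clock': 0.1, 'qpos': array([-1.36401543e+00,  2.76546145e-01,  1.50600056e+00, -3.00622693e-05,
        1.36068933e+00, -1.21012890e-01]), 'qd': array([ 0.00016604, -0.00234418, -0.00221873, -0.00026833,  0.00047688,
        0.00166261]), 'effort': array([ 1.09724395e-03, -4.17700946e+01, -2.46404833e+01, -2.16784761e-04,
        5.81844521e-03, -1.81237265e-07]), 'position': array([ 0.18501223, -0.54396216,  0.24752035]), 'ee_rot': array([-8.20305206e-04,  9.86598097e-01,  1.63167155e-01, -4.99110739e-05]), 'contact_force': array([ 0.01469716, -0.11911504,  0.29581039]), 'moment': array([-0.00099453,  0.10658731,  0.02605145]), 'gripper_force': 0.0, 'width': 0.08532033059244}
```

View pics/side0.png

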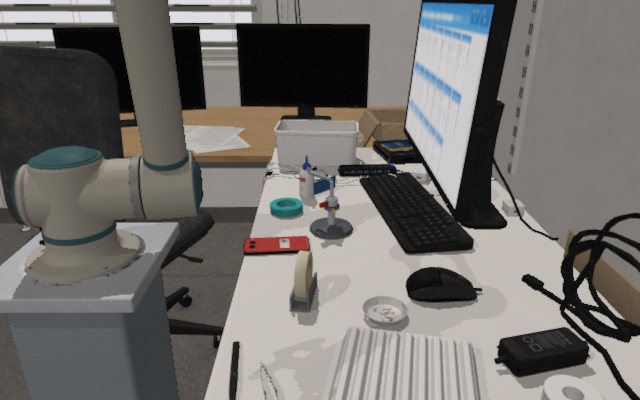

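View pics/top0.png

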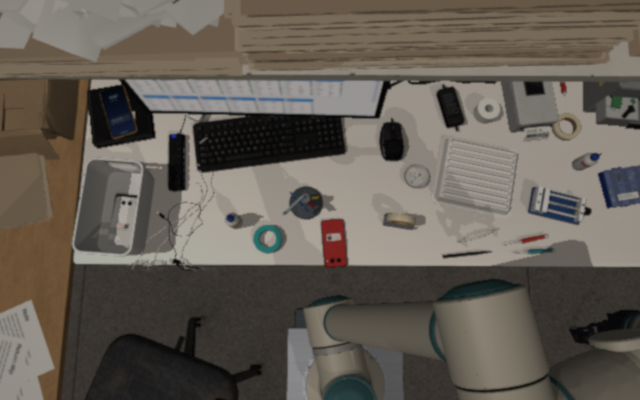

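Candidates for the roll:
- Beige ring upright in the grey cradle: side (303,275), top (400,219).
- Turquoise ring: side (286,207), top (268,238).
- Beige ring lying flat: top (566,126).
- White roll: top (488,109), side (572,390).

I choose the upright beige one in the cradle and check it in a close crop.

```bash
python3 - <<'E'
from h import *
s=np.asarray(ld('side')['pixels']);t=np.asarray(ld('top')['pixels'])
r=lambda im,x,y,w,h:cv2.resize(im[y:y+h,x:x+w],(400,300),interpolation=cv2.INTER_CUBIC)
a=np.hstack([r(s,284,160,100,75),r(s,264,240,100,75)])
b=np.hstack([r(t,272,178,60,45),r(t,370,197,60,45)])
cv2.imwrite('pics/c1.png',np.vstack([a,b]))
T=ld('top');S=ld('side')
print(onz(T,(400,219),.08),onz(T,(312,201),.12),onz(T,(334,243),.009),onz(T,(233,219),.1),onz(T,(416,176),.01))
E
```

```text
[ 0.44766369 -0.14687396  0.08      ] [0.48906458 0.0929772  0.12      ] [0.38779014 0.03168484 0.009     ] [0.44266974 0.30544192 0.1       ] [ 0.58609805 -0.20940671  0.01      ]
```

View pics/c1.png

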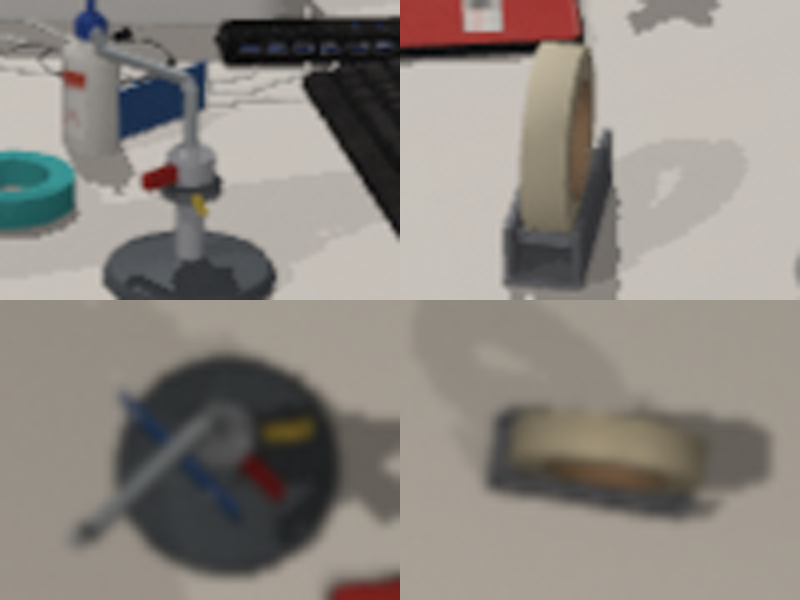

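Top left shows the hook, with its bar over the bottle to the left, the red pointer at side (323,204) and the yellow mark at side (333,211). Top right confirms the beige masking-tape roll standing in the grey cradle. In the bottom top-view crops, the hook axis is at (305.8,197.5), the tip at (284.7,213.3), the mark at about (315.3,197.5) and the pointer at about (311.5,204.5). Turning counter-clockwise brings the bar round towards the robot.

```bash
python3 - <<'E'
from h import *
T=ld('top');S=ld('side')
def cen(im,f,box):
    x,y,w,h=box; p=np.asarray(im['pixels'])[y:y+h,x:x+w]; hsv=cv2.cvtColor(p,cv2.COLOR_BGR2HSV).astype(int)
    m=f(hsv); v,u=np.nonzero(m); return np.array([u.mean()+x,v.mean()+y]),m.sum()
yel=lambda h:(abs(h[...,0]-26)<8)&(h[...,1]>120)&(h[...,2]>60)
red=lambda h:((h[...,0]<8)|(h[...,0]>172))&(h[...,1]>130)&(h[...,2]>50)
blu=lambda h:(abs(h[...,0]-112)<12)&(h[...,1]>110)
ty=cen(T,yel,(300,185,25,25));tr=cen(T,red,(300,185,25,25));tb=cen(T,blu,(280,185,40,35))
sy=cen(S,yel,(320,190,30,35));sr=cen(S,red,(312,195,30,20));sb=cen(S,blu,(312,172,26,25))
print(ty,tr,tb,sy,sr,sb)
ax=onz(T,(305.8,197.5),.12);tip=onz(T,(284.7,213.3),.13);m=onz(T,ty[0],.06);p=onz(T,tr[0],.068)
print('axis',ax,'tip',tip,np.linalg.norm((tip-ax)[:2]),'mark',m,np.linalg.norm((m-ax)[:2]),'ptr',p)
print(tri(T,ty[0],S,sy[0]),tri(T,tr[0],S,sr[0]),tri(T,tb[0],S,sb[0]))
a=lambda v:np.arctan2(v[1],v[0])
print('bar ang',a(tip-ax),'mark ang',a(m-ax),'ptr',a(p-ax))
# roll
rol=lambda h:(h[...,0]>10)&(h[...,0]<35)&(h[...,1]>35)&(h[...,2]>90)
for im,b in((T,(375,200,50,40)),(S,(290,245,30,60))):
    x,y,w,h=b;hs=cv2.cvtColor(np.asarray(im['pixels'])[y:y+h,x:x+w],cv2.COLOR_BGR2HSV)
    print(hs[::6,::6,1])
E
```

```text
(array([315., 197.]), np.int64(19)) (array([311.29411765, 204.        ]), np.int64(17)) (array([299.88235294, 202.35294118]), np.int64(17)) (array([333.22222222, 210.55555556]), np.int64(9)) (array([323.6969697, 204.       ]), np.int64(33)) (array([322.0505618, 185.2247191]), np.int64(178))
axis [0.49848043 0.10957751 0.12      ] tip [0.45399214 0.16410046 0.13      ] 0.07037016580728632 mark [0.51188344 0.08621975 0.06      ] 0.026930018905329534 ptr [0.49043482 0.0962092  0.068     ]
(array([0.51166306, 0.08622934, 0.05771493]), np.float64(0.0013255225337702656)) (array([0.49033818, 0.09619023, 0.06880842]), np.float64(0.00010035472393981441)) (array([0.48784112, 0.12610717, 0.10146017]), np.float64(0.0017177561190684424))
bar ang 2.2551906055890907 mark ang -1.049853648306625 ptr -2.1125692441895874
[[ 28  28  30  30  29  29  29  29  29]
 [ 30  27  29  28  28  29  27  29  29]
 [ 27  26  28  33  32  30  27  29  27]
 [ 28  30  59  64  63  63  63  31  30]
 [ 28  28   7  19  84 101  65  27  28]
 [ 30  29  29  29  26  29  27  27  28]
 [ 29  29  29  29  28  28  28  28  28]]
[[164 173 174 130  15]
 [ 28  34  44  50  16]
 [ 15  25  43  51  14]
 [ 15  42  47  72  15]
 [ 17  47  47  96  15]
 [ 17  48  49  96   5]
 [ 17  49  49  98  13]
 [ 17  48  51  97  10]
 [ 15  51  52  28   4]
 [  5  11  14  10  18]]
```

Call:
move_arm(
  steps=[0, 0, 0.02, 0.015, 0.045, 0.01, -1, 0, 0, 0.04, 0.035, 0.09, 0.02, -1, 0, 0, 0.06, 0.055, 0.135, 0.03, -1, 0, 0, 0.08, 0.075, 0.18, 0.04, -1, 0, 0, 0.1, 0.095, 0.225, 0.05, -1, 0, 0, 0.12, 0.115, 0.27, 0.06, -1, 0, 0, 0.14, 0.135, 0.315, 0.07, -1, 0, 0, 0.16, 0.155, 0.36, 0.08, -1, 0, 0, 0.18, 0.175, 0.405, 0.08, -1, 0, 0, 0.2, 0.195, 0.45, 0.08, -1],
  squeeze=30,
)

```text
clock: 1.1
position: [0.3804, -0.0927, 0.3287]
ee_rot: [0.001, 0.701, 0.714, 0.0]
contact_force: [1.8, 0.2, 0.3]
width: -0.0001
gripper_force: 0.0
```

```bash
python3 - <<'E'
from h import *
w=grab('wrist');cv2.imwrite('pics/w1.png',np.asarray(w['pixels']))
s=manip.get_state();print(s['clock'],s['position'],s['ee_rot'],s['width']); print(w['fx'],-np.asarray(w['R']).T@w['t'],np.asarray(w['R']))
for n,X in dict(hook=(.495,.113,.12),roll=(.447,-.147,.08)).items(): print(n,proj(w,X))
E
```

```text
1.15 [ 0.38281886 -0.08441455  0.32852745] [-0.00154331  0.69605058  0.71797615  0.00463125] 0.0001260204893925447
359.35299184101103 [ 0.37788573 -0.01017198  0.45524097] [[ 9.99835134e-01  1.81336356e-02  9.36032638e-04]
 [ 1.68673197e-02 -9.46629337e-01  3.21882574e-01]
 [ 6.72297725e-03 -3.21813718e-01 -9.46779136e-01]]
hook [469.72047012 -90.45824915]
roll [375.75113091 205.53355833]
```

View pics/w1.png

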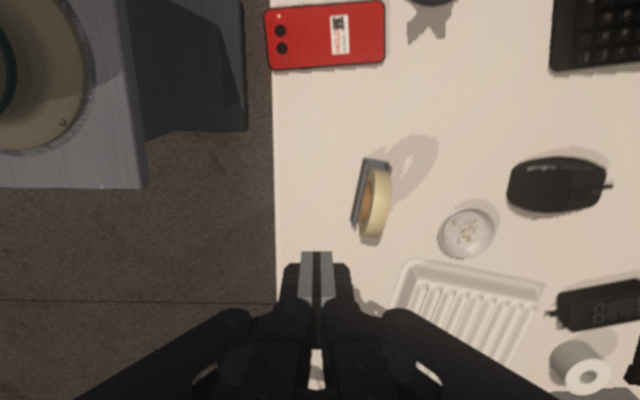

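The roll stands in its cradle at about (373,200) and the red phone is at (325,35). The hook stand is just above the frame, so I move the camera on over it.

Call:
move_arm(
  steps=[0, 0, 0, 0.01, 0.045, 0, -1, 0, 0, 0, 0.02, 0.09, 0, -1, 0, 0, 0, 0.03, 0.135, 0, -1, 0, 0, 0, 0.04, 0.18, 0, -1, 0, 0, 0, 0.05, 0.22, 0, -1, 0, 0, 0, 0.06, 0.25, 0, -1, 0, 0, 0, 0.06, 0.25, 0, -1, 0, 0, 0, 0.06, 0.25, 0, -1, 0, 0, 0, 0.06, 0.25, 0, -1, 0, 0, 0, 0.06, 0.25, 0, -1],
)

```text
clock: 2.15
position: [0.4398, 0.1542, 0.3284]
ee_rot: [0.0, 0.703, 0.711, -0.0]
contact_force: [0.2, 0.4, -0.2]
width: 0.0002
gripper_force: 0.0
```

```bash
cp wrist.pkl wrist1.pkl; python3 - <<'E'
from h import *
w=grab('wrist');s=manip.get_state();print(s['clock'],s['position'],s['ee_rot'],s['contact_force'],s['qpos'])
uv=proj(w,(.495,.113,.12));print(uv)
x,y=[int(np.clip(v-d,0,m)) for v,d,m in zip(uv,(130,100),(380,200))]
print(x,y)
cv2.imwrite('pics/w2.png',cv2.resize(np.asarray(w['pixels'])[y:y+200,x:x+260],(780,600),interpolation=cv2.INTER_CUBIC))
E
```

```text
2.2 [0.43983104 0.15427314 0.32841953] [ 1.23053708e-04  7.02943911e-01  7.11245272e-01 -7.66231697e-05] [ 0.1701448   0.45612461 -0.31728749] [ 1.88116015e-01  7.13909971e-02  1.56765372e+00 -2.90285877e-04
  1.50253454e+00  1.76395849e-01]
[372.22866533 206.69847833]
242 106
```

View pics/w2.png

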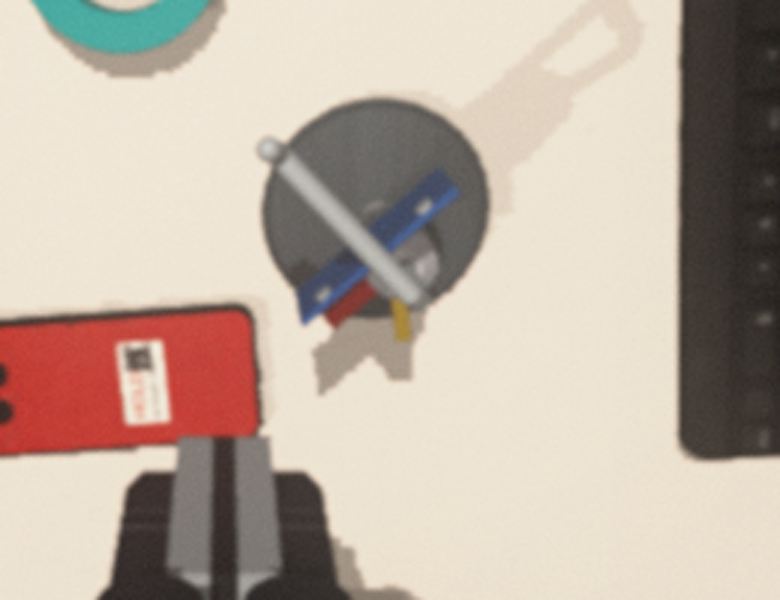

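The close crop shows the tip ball at crop (269,150), the bar's inner end at (415,297), the foot circle centred at about (376,208) and the yellow tab at (402,320). The red pointer is partly hidden at (350,303).

```bash
python3 - <<'E'
from h import *
W=ld('wrist');px=np.asarray(W['pixels'])
c=lambda u,v:(242+u/3-.33,106+v/3-.33)
pts=[(264,210),(376,98),(489,210),(290,135),(460,133),(470,265),(282,265)]
P=np.array([onz(W,c(*p),.016)[:2] for p in pts])
A=np.c_[2*P,np.ones(len(P))];s=np.linalg.lstsq(A,(P**2).sum(1),rcond=None)[0];print('foot',s[:2],np.sqrt(s[2]+s[:2]@s[:2]))
ax=s[:2]
tip=onz(W,c(269,150),.130)[:2];inn=onz(W,c(414,297),.12)[:2];bm=onz(W,c(340,220),.12)[:2]
mk=onz(W,c(402,320),.06)[:2]   # tab top middle
print('inner',inn,'tip',tip,np.linalg.norm(tip-ax),'barlen',np.linalg.norm(tip-inn),'mark',mk,np.linalg.norm(mk-ax))
h=cv2.cvtColor(px,cv2.COLOR_BGR2HSV).astype(int)
m=(abs(h[...,0]-26)<8)&(h[...,1]>120)&(h[...,2]>60);m[:190]=0;m[230:]=0;m[:,:355]=0;m[:,400:]=0
v,u=np.nonzero(m);print('yel',u.mean(),v.mean(),m.sum(),onz(W,(u.mean(),v.mean()),.058))
a=lambda v:np.arctan2(v[1],v[0])
for c0 in(ax,inn):print('bar',a(tip-c0),'mark',a(mk-c0), 'turn',(a(mk-c0)-np.pi/2-a(tip-c0))%(2*np.pi))
E
```

```text
foot [0.50357995 0.11660142] 0.04737501418749728
inner [0.5022469  0.11523048] tip [0.45262158 0.16624282] 0.07114087579677277 barlen 0.07116833026521618 mark [0.50969972 0.08380666] 0.03336087357646574
yel 375.1636363636364 212.27272727272728 55 [0.50945804 0.08310636 0.058     ]
bar 2.3692848261954027 mark -1.3863100970811246 turn 0.9567940571081621
bar 2.342412935992306 mark -1.3379279432160884 turn 1.0320481011762954
```

Best axis estimate is (0.5035, 0.1155), with the bar at 2.35 rad and the stop near 3.33 ± 0.08 rad. I go down behind the bar, on its clockwise side, with the fingers shut.

Call:
move_arm(
  steps=[0, 0, 0, 0.02, 0.01, -0.04, -1, 0, 0, 0, 0.048, 0.022, -0.08, -1, 0, 0, 0, 0.048, 0.022, -0.12, -1, 0, 0, 0, 0.048, 0.022, -0.16, -1, 0, 0, 0, 0.048, 0.022, -0.19, -1, 0, 0, 0, 0.048, 0.022, -0.203, -1, 0, 0, 0, 0.048, 0.022, -0.203, -1, 0, 0, 0, 0.048, 0.022, -0.203, -1, 0, 0, 0, 0.048, 0.022, -0.203, -1, 0, 0, 0, 0.048, 0.022, -0.203, -1],
)

```text
clock: 3.2
position: [0.4889, 0.1774, 0.1267]
ee_rot: [0.001, 0.702, 0.712, 0.001]
contact_force: [-0.2, -0.5, -0.5]
width: -0.0001
gripper_force: 0.0
```

```bash
python3 - <<'E'
from h import *
s=manip.get_state();print(s['position'],s['contact_force'])
ax=np.array([.5035,.1155])
for t in np.arange(2.25,3.5,.1):
    e=np.array([np.cos(t),np.sin(t)]);n=np.array([-e[1],e[0]])
    print(round(t,2),np.round(ax+.054*e-.016*n,4), np.round(ax+.054*e-.016*n-s['position'][:2],4))
E
```

```text
[0.48894876 0.17741609 0.12668855] [-0.17883722 -0.53834788 -0.48020698]
2.25 [0.482  0.1676] [-0.0069 -0.0098]
2.35 [0.4769 0.1652] [-0.012  -0.0123]
2.45 [0.4721 0.1623] [-0.0168 -0.0152]
2.55 [0.4676 0.1589] [-0.0213 -0.0185]
2.65 [0.4634 0.1551] [-0.0255 -0.0223]
2.75 [0.4597 0.1509] [-0.0293 -0.0265]
2.85 [0.4564 0.1463] [-0.0326 -0.0311]
2.95 [0.4535 0.1415] [-0.0354 -0.0359]
3.05 [0.4512 0.1364] [-0.0378 -0.041 ]
3.15 [0.4494 0.131 ] [-0.0396 -0.0464]
3.25 [0.4481 0.1256] [-0.0409 -0.0519]
3.35 [0.4474 0.12  ] [-0.0416 -0.0574]
3.45 [0.4472 0.1144] [-0.0418 -0.0631]
```

Call:
move_arm(
  steps=[0, 0, 0, -0.006, -0.007, 0, -1, 0, 0, 0, -0.012, -0.012, 0, -1, 0, 0, 0, -0.017, -0.015, 0, -1, 0, 0, 0, -0.021, -0.0185, 0, -1, 0, 0, 0, -0.0255, -0.022, 0, -1, 0, 0, 0, -0.029, -0.0265, 0, -1, 0, 0, 0, -0.0325, -0.031, 0, -1, 0, 0, 0, -0.0355, -0.036, 0, -1, 0, 0, 0, -0.0355, -0.036, 0, -1, 0, 0, 0, -0.0355, -0.036, 0, -1],
)

```text
clock: 4.2
position: [0.4514, 0.1409, 0.125]
ee_rot: [-0.001, 0.702, 0.712, -0.001]
contact_force: [0.8, 0.5, -0.5]
width: 0.0002
gripper_force: 0.0
```

```bash
python3 - <<'E'
from h import *
s=manip.get_state();print(s['clock'],s['position'],s['contact_force'])
E
```

```text
4.2 [0.45141117 0.14090266 0.12498575] [ 0.75432163  0.4948837  -0.52801431]
```

Call:
move_arm(
  steps=[0, 0, 0, -0.0005, -0.001, 0, -1, 0, 0, 0, -0.001, -0.002, 0, -1, 0, 0, 0, -0.0015, -0.003, 0, -1, 0, 0, 0, -0.002, -0.004, 0, -1, 0, 0, 0, -0.0025, -0.005, 0, -1, 0, 0, 0, -0.003, -0.006, 0, -1, 0, 0, 0, -0.003, -0.007, 0, -1, 0, 0, 0, -0.0035, -0.008, 0, -1, 0, 0, 0, -0.0035, -0.009, 0, -1, 0, 0, 0, -0.004, -0.0095, 0, -1],
)

```text
clock: 5.2
position: [0.4487, 0.1318, 0.1254]
ee_rot: [0.0, 0.702, 0.712, 0.0]
contact_force: [2.4, 2.2, -0.3]
width: 0.0001
gripper_force: 0.9
```

```bash
python3 - <<'E'
from h import *
s=manip.get_state();print(s['clock'],s['position'],s['contact_force'])
w=grab('wrist');s=manip.get_state();print(s['clock'],s['position'],s['contact_force'])
px=np.asarray(w['pixels'])
print(proj(w,(.45,.11,.12)))
cv2.imwrite('pics/w3.png',px[100:400,120:520])
E
```

```text
5.2 [0.44874266 0.13180364 0.12543571] [ 2.36974422  2.20524355 -0.313397  ]
5.25 [0.44857815 0.13173088 0.12539371] [2.36052724 1.45521018 0.08721905]
[320.32800549 324.33134443]
```

View pics/w3.png

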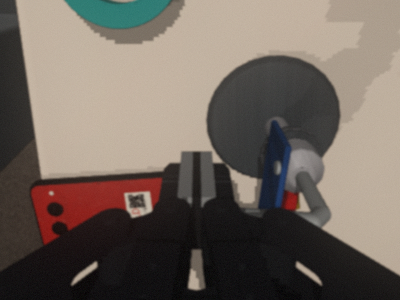

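The hook's plate is now nearly across x, with the bar held by the fingers, and the force is about 3 N, which is hub friction alone. I creep towards the stop.

Call:
move_arm(
  steps=[0, 0, 0, 0, -0.0003, 0, -1, 0, 0, 0, 0, -0.0006, 0, -1, 0, 0, 0, 0, -0.0009, 0, -1, 0, 0, 0, 0, -0.0012, 0, -1, 0, 0, 0, 0, -0.0015, 0, -1, 0, 0, 0, 0, -0.0018, 0, -1, 0, 0, 0, 0, -0.0021, 0, -1, 0, 0, 0, 0, -0.0024, 0, -1, 0, 0, 0, 0, -0.0027, 0, -1, 0, 0, 0, 0, -0.003, 0, -1],
)

```text
clock: 6.25
position: [0.4484, 0.1289, 0.1253]
ee_rot: [-0.0, 0.702, 0.712, -0.0]
contact_force: [-0.1, 2.4, 1.8]
width: 0.0001
gripper_force: 1.0
```

Call:
move_arm(
  steps=[0, 0, 0, 0, -0.0003, 0, -1, 0, 0, 0, 0, -0.0006, 0, -1, 0, 0, 0, 0, -0.0009, 0, -1, 0, 0, 0, 0, -0.0012, 0, -1, 0, 0, 0, 0, -0.0015, 0, -1, 0, 0, 0, 0, -0.0018, 0, -1, 0, 0, 0, 0, -0.0021, 0, -1, 0, 0, 0, 0, -0.0021, 0, -1, 0, 0, 0, 0, -0.0021, 0, -1, 0, 0, 0, 0, -0.0021, 0, -1],
)

```text
clock: 7.25
position: [0.4483, 0.1267, 0.1253]
ee_rot: [-0.0, 0.702, 0.712, -0.0]
contact_force: [-1.5, 1.9, 0.9]
width: -0.0003
gripper_force: 0.9
```

Call:
move_arm(
  steps=[0, 0, 0, 0, -0.0003, 0, -1, 0, 0, 0, 0, -0.0006, 0, -1, 0, 0, 0, 0, -0.0009, 0, -1, 0, 0, 0, 0, -0.0012, 0, -1, 0, 0, 0, 0, -0.0015, 0, -1, 0, 0, 0, 0, -0.0018, 0, -1, 0, 0, 0, 0, -0.0021, 0, -1, 0, 0, 0, 0, -0.0021, 0, -1, 0, 0, 0, 0, -0.0021, 0, -1, 0, 0, 0, 0, -0.0021, 0, -1],
)

```text
clock: 8.25
position: [0.4484, 0.1246, 0.1253]
ee_rot: [-0.0, 0.702, 0.712, -0.0]
contact_force: [-2.1, 2.8, 0.2]
width: 0.0001
gripper_force: 1.0
```

Call:
move_arm(
  steps=[0, 0, 0, 0, -0.0003, 0, -1, 0, 0, 0, 0, -0.0006, 0, -1, 0, 0, 0, 0, -0.0009, 0, -1, 0, 0, 0, 0, -0.0012, 0, -1, 0, 0, 0, 0, -0.0015, 0, -1, 0, 0, 0, 0, -0.0018, 0, -1, 0, 0, 0, 0, -0.0021, 0, -1, 0, 0, 0, 0, -0.0021, 0, -1, 0, 0, 0, 0, -0.0021, 0, -1, 0, 0, 0, 0, -0.0021, 0, -1],
)

```text
clock: 9.25
position: [0.4486, 0.1225, 0.1253]
ee_rot: [0.0, 0.702, 0.712, 0.0]
contact_force: [-2.4, 2.2, -0.8]
width: 0.0004
gripper_force: 1.0
```

Call:
move_arm(
  steps=[0, 0, 0, 0, -0.0003, 0, -1, 0, 0, 0, 0, -0.0006, 0, -1, 0, 0, 0, 0, -0.0009, 0, -1, 0, 0, 0, 0, -0.0012, 0, -1, 0, 0, 0, 0, -0.0015, 0, -1, 0, 0, 0, 0, -0.0018, 0, -1, 0, 0, 0, 0, -0.0018, 0, -1, 0, 0, 0, 0, -0.0018, 0, -1, 0, 0, 0, 0, -0.0018, 0, -1, 0, 0, 0, 0, -0.0018, 0, -1],
)

```text
clock: 10.25
position: [0.4485, 0.1216, 0.1253]
ee_rot: [-0.001, 0.702, 0.712, 0.001]
contact_force: [-2.2, 5.8, -1.3]
width: 0.0001
gripper_force: 2.9
```

Call:
move_arm(
  steps=[0, 0, 0, 0, -0.0003, 0, -1, 0, 0, 0, 0, -0.0006, 0, -1, 0, 0, 0, 0, -0.0006, 0, -1, 0, 0, 0, 0, -0.0006, 0, -1, 0, 0, 0, 0, -0.0006, 0, -1, 0, 0, 0, 0, -0.0006, 0, -1, 0, 0, 0, 0, -0.0006, 0, -1, 0, 0, 0, 0, -0.0006, 0, -1, 0, 0, 0, 0, -0.0006, 0, -1, 0, 0, 0, 0, -0.0006, 0, -1],
)

```text
clock: 11.25
position: [0.4486, 0.1215, 0.1254]
ee_rot: [-0.001, 0.703, 0.712, 0.001]
contact_force: [-1.7, 7.2, -1.2]
width: 0.0001
gripper_force: 3.7
```

```bash
python3 - <<'E'
from h import *
s=manip.get_state();print(s['clock'],s['position'],s['contact_force'])
E
```

```text
11.25 [0.44857488 0.12153283 0.12538592] [-1.72330254  7.24353454 -1.19633707]
```

It is rigidly home: no motion and 7 N. I add a brief lean to about 8 N, back off, and rise.

Call:
move_arm(
  steps=[0, 0, 0, 0, -0.0003, 0, -1, 0, 0, 0, 0, -0.0003, 0, -1, 0, 0, 0, 0, -0.0003, 0, -1, 0, 0, 0, 0, -0.0003, 0, -1, 0, 0, 0, 0, 0.003, 0, -1, 0, 0, 0, 0, 0.015, 0, -1, 0, 0, 0, 0, 0.025, 0.02, -1, 0, 0, 0, 0, 0.035, 0.06, -1, 0, 0, 0, 0, 0.035, 0.105, -1, 0, 0, 0, 0, 0.035, 0.15, -1],
)

```text
clock: 12.25
position: [0.4489, 0.1555, 0.2771]
ee_rot: [0.001, 0.702, 0.712, 0.0]
contact_force: [1.2, 0.3, 0.1]
width: 0.0
gripper_force: 0.0
```

Call:
move_arm(
  steps=[0, 0, 0, 0, 0, 0.03, -1, 0, 0, 0, 0, 0, 0.05, -1, 0, 0, 0, 0, 0, 0.05, -1, 0, 0, 0, 0, 0, 0.05, -1, 0, 0, 0, 0, 0, 0.05, -1, 0, 0, 0, 0, 0, 0.05, -1, 0, 0, 0, 0, 0, 0.05, -1, 0, 0, 0, 0, 0, 0.05, -1, 0, 0, 0, 0, 0, 0.05, -1, 0, 0, 0, 0, 0, 0.05, -1],
)

```text
clock: 13.25
position: [0.4486, 0.1552, 0.3252]
ee_rot: [0.0, 0.702, 0.712, -0.0]
contact_force: [0.1, -1.0, -0.8]
width: 0.0003
gripper_force: 0.0
```

```bash
python3 - <<'E'
from h import *
w=grab('wrist');s=manip.get_state();print(s['clock'],s['position'],s['ee_rot'],s['contact_force'])
uv=proj(w,(.495,.113,.12));print(uv)
x,y=242,90
cv2.imwrite('pics/w4.png',cv2.resize(np.asarray(w['pixels'])[y:y+200,x:x+260],(780,600),interpolation=cv2.INTER_CUBIC))
E
```

```text
13.3 [0.4485757  0.15516699 0.32528503] [5.08677657e-05 7.02294727e-01 7.11886307e-01 1.07325671e-05] [ 0.11891117 -0.11990327 -0.13113836]
[363.63623665 208.78610964]
```

View pics/w4.png

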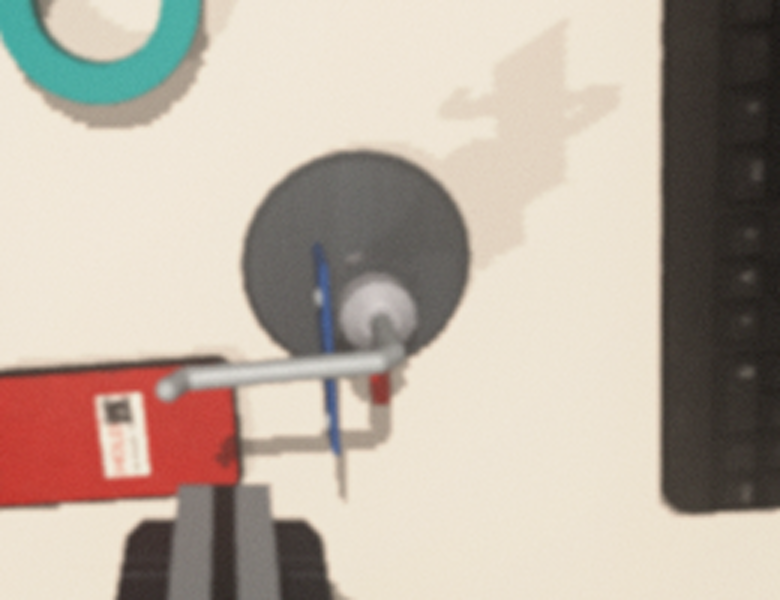

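The bar now points to -x: inner end at crop (393,352), tip at (165,388). The red pointer at (380,388) covers the yellow tab, so the hook is home.

```bash
cp wrist.pkl wristhook.pkl; python3 - <<'E'
from h import *
W=ld('wrist')
c=lambda u,v:(242+u/3-.33,90+v/3-.33)
g=lambda u,v,z:onz(W,c(u,v),z)[:2]
inn=g(393,351,.12);tip=g(166,388,.130);b1=g(370,361,.12);b2=g(200,378,.12)
a=lambda v:np.arctan2(v[1],v[0])%(2*np.pi)
print('inner',inn,'tip',tip,np.linalg.norm(tip-inn),a(tip-inn),a(b2-b1))
p1=g(317,245,.118);p2=g(337,452,.118);print('plate',p1,p2,np.linalg.norm(p2-p1),(p1+p2)/2,a(p1-p2)+np.pi/2)
pts=[(243,262),(362,151),(470,260),(270,190),(455,195)]
P=np.array([g(*p,.016) for p in pts])
A=np.c_[2*P,np.ones(len(P))];s=np.linalg.lstsq(A,(P**2).sum(1),rcond=None)[0];print('foot',s[:2],np.sqrt(s[2]+s[:2]@s[:2]))
hub=g(378,310,.1);print(hub, 'ptr',g(380,390,.065))
# roll in first wrist image
for n in('wrist1',):
    V=ld(n);px=np.asarray(V['pixels']);h=cv2.cvtColor(px,cv2.COLOR_BGR2HSV).astype(int)
    print(h[165:245:10,345:400:5,1]); print(h[165:245:10,345:400:5,2])
E
```

```text
inner [0.50376738 0.11534397] tip [0.42976133 0.10534766] 0.07467812271068468 3.2758541749719927 3.2621493444882796
plate [0.47753905 0.15034237] [0.48736026 0.07765181] 0.07335102537243464 [0.48244965 0.11399709] 3.275889135447643
foot [0.50402318 0.11617582] 0.04778309901367316
[0.50110006 0.12290426] ptr [0.50922721 0.07891466]
[[ 42  40  40  44  23  23  20  24  33  44  43]
 [ 41  43  42  39  27  77  78  79  80  56  45]
 [ 43  41  44  33  78  95  78  78  79  76  44]
 [ 44  42  45  23 117 118  77  78  76  70  45]
 [ 43  45  30  65 123  93  75  77  80  58  44]
 [ 43  47  22  91 115  78  78  79  78  41  42]
 [ 41  43  40  73  79  76  79  80  54  42  43]
 [ 43  42  42  53  69  74  79  58  42  42  39]]
[[215 212 215 195 101 102 104 107  84 152 194]
 [216 215 215  99 103 122 163 167 160 163 194]
 [214 216 207  92 102 107 182 197 188 178 193]
 [216 214 130 111 150 138 216 209 197 190 191]
 [215 213  85 102 159 131 218 213 201 190 208]
 [215 168 104 121 137 170 207 201 193 213 212]
 [212 195 127 125 120 189 183 176 194 211 216]
 [214 214 212 144 137 134 129 145 214 212 211]]
```

Call:
move_arm(
  steps=[0, 0, 0, 0, -0.045, -0.01, 0, 0, 0, 0, 0, -0.09, -0.02, 0, 0, 0, 0, 0, -0.135, -0.03, 0, 0, 0, 0, 0, -0.18, -0.045, 0, 0, 0, 0, 0, -0.22, -0.06, 0, 0, 0, 0, 0, -0.26, -0.07, 0, 0, 0, 0, 0, -0.275, -0.075, 0, 0, 0, 0, 0, -0.275, -0.075, 0, 0, 0, 0, 0, -0.275, -0.075, 0, 0, 0, 0, 0, -0.275, -0.075, 0],
)

```text
clock: 14.3
position: [0.4487, -0.1189, 0.2508]
ee_rot: [0.0, 0.702, 0.712, 0.0]
contact_force: [-0.2, -0.6, -0.0]
width: 0.0427
gripper_force: 0.0
```

```bash
python3 - <<'E'
from h import *
w=grab('wrist');s=manip.get_state();print(s['clock'],s['position'],s['ee_rot'],s['width'])
uv=proj(w,(.447,-.147,.08));print(uv)
x,y=200,120
cv2.imwrite('pics/w5.png',cv2.resize(np.asarray(w['pixels'])[y:y+200,x:x+260],(780,600),interpolation=cv2.INTER_CUBIC))
E
```

```text
14.35 [ 0.44874662 -0.11876704  0.2508242 ] [3.03848791e-04 7.01757804e-01 7.12415435e-01 3.73165794e-04] 0.04293601660952526
[314.65622069 207.06912688]
```

View pics/w5.png

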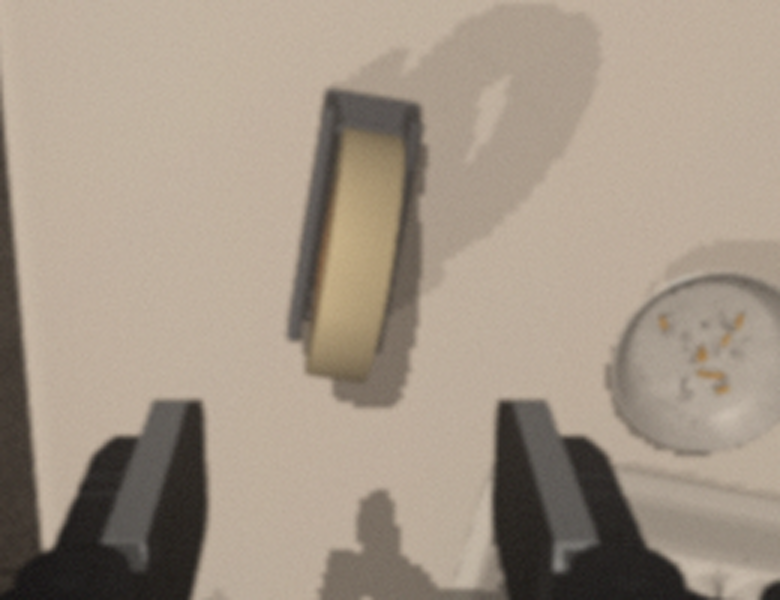

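The roll runs from crop (372,132) to (338,380), tilted slightly clockwise. The cradle's cheek corners are at (328,92), (418,106) and (291,338).

```bash
python3 - <<'E'
from h import *
W=ld('wrist')
c=lambda u,v:(200+u/3-.33,120+v/3-.33)
g=lambda u,v,z:onz(W,c(u,v),z)[:2]
TL,TR,BL=g(328,92,.028),g(419,105,.028),g(290,338,.028)
a=lambda v:np.arctan2(v[1],v[0])
print('w',np.linalg.norm(TR-TL),'l',np.linalg.norm(BL-TL),'axis ang',a(TR-TL),a(TL-BL)-np.pi/2,'centre',(TR+BL)/2)
px=np.asarray(W['pixels']);h=cv2.cvtColor(px,cv2.COLOR_BGR2HSV).astype(int)
m=((h[...,0]>15)&(h[...,0]<30)&(h[...,1]>70)).astype(np.uint8)
m[:,:295]=0;m[:,345:]=0;m[:155]=0;m[255:]=0
m=cv2.morphologyEx(m,cv2.MORPH_OPEN,np.ones((3,3)))
v,u=np.nonzero(m);print(m.sum(),u.min(),u.max(),v.min(),v.max())
mid=[]
for r in range(v.min()+2,v.max()-1,6):
    q=u[v==r];p=onz(W,(q.min()-.5,r),.0865);p2=onz(W,(q.max()+.5,r),.0865);print(r,q.min(),q.max(),np.round(p[:2],4),np.round(p2[:2],4),round(np.linalg.norm(p-p2),4))
E
```

```text
w 0.030240817588833714 l 0.08924321003512024 axis ang -0.12937579534326638 -0.14338741777465502 centre [ 0.44935023 -0.15301439]
1843 303 334 164 246
166 314 332 [ 0.4456 -0.1082] [ 0.4613 -0.108 ] 0.0158
172 312 334 [ 0.4439 -0.1134] [ 0.4632 -0.1131] 0.0192
178 311 333 [ 0.4432 -0.1186] [ 0.4625 -0.1183] 0.0193
184 311 333 [ 0.4432 -0.1239] [ 0.4626 -0.1236] 0.0194
190 311 333 [ 0.4433 -0.1292] [ 0.4628 -0.1289] 0.0195
196 310 332 [ 0.4425 -0.1346] [ 0.4621 -0.1343] 0.0196
202 309 331 [ 0.4416 -0.14  ] [ 0.4614 -0.1397] 0.0198
208 308 330 [ 0.4408 -0.1455] [ 0.4607 -0.1452] 0.0199
214 307 329 [ 0.44   -0.1511] [ 0.46   -0.1508] 0.02
220 305 328 [ 0.4383 -0.1568] [ 0.4592 -0.1565] 0.021
226 304 327 [ 0.4374 -0.1625] [ 0.4585 -0.1622] 0.0211
232 303 326 [ 0.4365 -0.1682] [ 0.4578 -0.1679] 0.0212
238 303 324 [ 0.4366 -0.1741] [ 0.4561 -0.1738] 0.0196
244 305 321 [ 0.4384 -0.1799] [ 0.4536 -0.1797] 0.0152
```

Roll axis is at -0.14 rad and centre (0.450, -0.1525), agreeing with the 19 mm width and the 88 mm cradle. I go down and pinch.

Call:
move_arm(
  steps=[0, 0, -0.0125, 0.001, -0.02, -0.03, 0, 0, 0, -0.0245, 0.001, -0.034, -0.07, 0, 0, 0, -0.0245, 0.001, -0.034, -0.11, 0, 0, 0, -0.0245, 0.001, -0.034, -0.135, 0, 0, 0, -0.0245, 0.001, -0.034, -0.15, 0, 0, 0, -0.0245, 0.001, -0.034, -0.157, 0, 0, 0, -0.0245, 0.001, -0.034, -0.157, 0, 0, 0, -0.0245, 0.001, -0.034, -0.157, 0, 0, 0, -0.0245, 0.001, -0.034, -0.157, 0, 0, 0, -0.0245, 0.001, -0.034, -0.157, 0],
)

```text
clock: 15.35
position: [0.4502, -0.154, 0.0943]
ee_rot: [0.001, 0.755, 0.656, 0.0]
contact_force: [-0.3, -0.2, -0.4]
width: 0.0428
gripper_force: 0.0
```

Call:
move_arm(
  steps=[0, 0, 0, 0, 0, 0, -0.3, 0, 0, 0, 0, 0, 0, -0.5, 0, 0, 0, 0, 0, 0, -0.7, 0, 0, 0, 0, 0, 0, -1, 0, 0, 0, 0, 0, 0, -1, 0, 0, 0, 0, 0, 0, -1, 0, 0, 0, 0, 0, 0, -1, 0, 0, 0, 0, 0, 0, -1, 0, 0, 0, 0, 0, 0, -1, 0, 0, 0, 0, 0, 0, -1],
  squeeze=25,
)

```text
clock: 16.35
position: [0.4498, -0.1539, 0.0936]
ee_rot: [0.0, 0.755, 0.656, 0.0]
contact_force: [0.3, 0.2, 5.3]
width: 0.0182
gripper_force: 27.5
```

```bash
python3 - <<'E'
from h import *
s=manip.get_state();print(s['clock'],s['position'],s['ee_rot'],s['width'],s['gripper_force'],s['contact_force'])
W=grab('wrist');print(proj(W,(.45,-.1525,.0865)))
cv2.imwrite('pics/w6.png',cv2.resize(np.asarray(W['pixels'])[150:350,200:460],(780,600),interpolation=cv2.INTER_CUBIC))
E
```

```text
16.35 [ 0.44975025 -0.1538867   0.09363185] [3.03144742e-04 7.54917054e-01 6.55820199e-01 1.29105331e-04] 0.018181009473898734 27.54116754513234 [0.34801679 0.19092071 5.30323591]
[318.20856659 275.89598588]
```

View pics/w6.png

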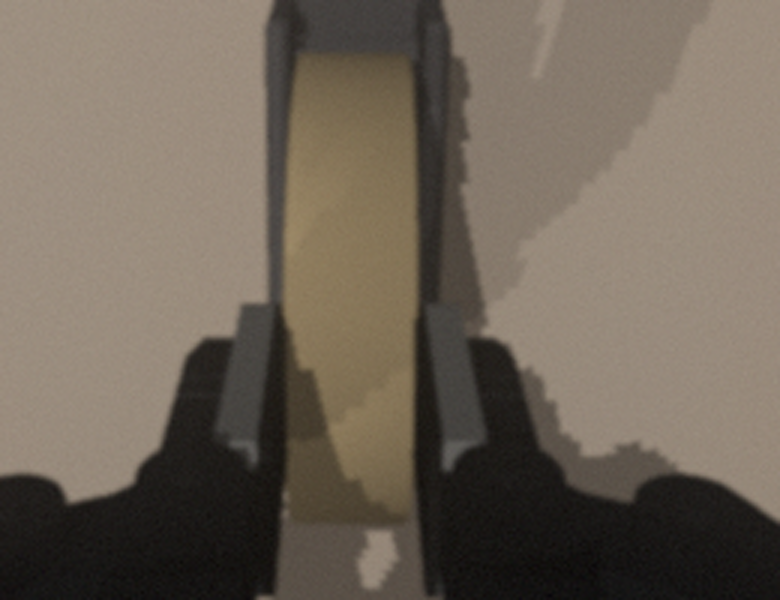

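The roll is pinched squarely, with its edges at crop 285–418 between the pads, at 18 mm opening and 27 N. I lift and carry it to in front of the hook tip.

Call:
move_arm(
  steps=[0, 0, 0, 0, 0, 0.02, -1, 0, 0, 0, 0, 0, 0.05, -1, 0, 0, 0, 0, 0, 0.085, -1, 0, 0, 0, -0.01, 0.02, 0.107, -1, 0, 0, 0.01, -0.02, 0.055, 0.107, -1, 0, 0, 0.02, -0.035, 0.095, 0.107, -1, 0, 0, 0.03, -0.05, 0.135, 0.107, -1, 0, 0, 0.043, -0.065, 0.175, 0.107, -1, 0, 0, 0.043, -0.065, 0.21, 0.107, -1, 0, 0, 0.043, -0.065, 0.235, 0.1, -1],
)

```text
clock: 17.4
position: [0.3841, 0.0831, 0.1936]
ee_rot: [0.001, 0.659, 0.752, 0.001]
contact_force: [0.1, -1.1, -0.2]
width: 0.0182
gripper_force: 26.9
```

Call:
move_arm(
  steps=[0, 0, 0, 0, 0.01, -0.01, -1, 0, 0, 0, 0, 0.019, -0.02, -1, 0, 0, 0, 0, 0.019, -0.03, -1, 0, 0, 0, 0, 0.019, -0.033, -1, 0, 0, 0, 0, 0.019, -0.033, -1, 0, 0, 0, 0, 0.019, -0.033, -1, 0, 0, 0, 0, 0.019, -0.033, -1, 0, 0, 0, 0, 0.019, -0.033, -1, 0, 0, 0, 0, 0.019, -0.033, -1, 0, 0, 0, 0, 0.019, -0.033, -1],
)

```text
clock: 18.4
position: [0.3847, 0.1002, 0.1605]
ee_rot: [0.0, 0.66, 0.751, 0.0]
contact_force: [0.2, 0.4, 0.5]
width: 0.0181
gripper_force: 26.9
```

```bash
python3 - <<'E'
from h import *
s=manip.get_state();print(s['clock'],s['position'],s['ee_rot'],s['width'],s['gripper_force'],s['contact_force'])
W=grab('wrist');S=grab('side')
print(proj(S,(.385,.1,.113)),proj(S,(.43,.106,.132)))
a=cv2.resize(np.asarray(W['pixels'])[100:300,200:460],(520,400),interpolation=cv2.INTER_CUBIC)
u,v=proj(S,(.41,.1,.12)).astype(int)
b=cv2.resize(np.asarray(S['pixels'])[v-50:v+50,u-35:u+35],(280,400),interpolation=cv2.INTER_CUBIC);print(u-35,v-50)
cv2.imwrite('pics/w7.png',np.hstack([a,b]))
E
```

```text
18.4 [0.38465209 0.10015879 0.16052253] [1.95251061e-04 6.59761542e-01 7.51474970e-01 1.95387173e-04] 0.018077558942377267 26.915960049955174 [0.16477363 0.37500626 0.49115317]
[274.89730566 184.44657452] [295.76410734 175.20977511]
251 131
```

View pics/w7.png

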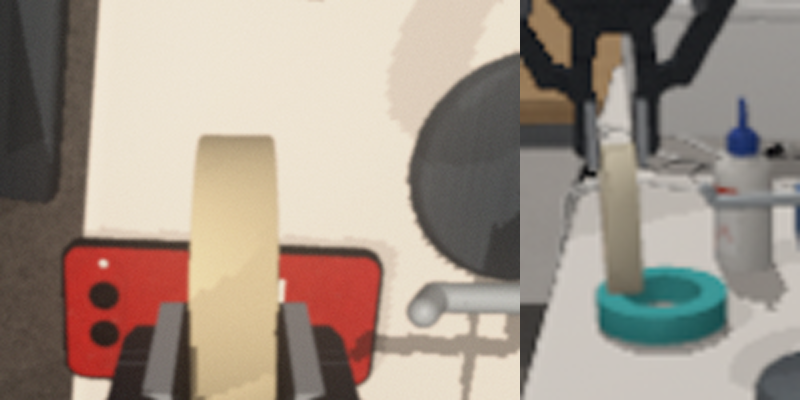

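Left: the roll's face is square to the bar line, with the hook tip at (425,305). Right: the roll hangs beside the hook at the right height, its centre within about 1 px of the projection and its bottom at (622,292). I thread it over the tip.

Call:
move_arm(
  steps=[0, 0, 0, 0.01, 0.001, 0, -1, 0, 0, 0, 0.02, 0.0025, 0, -1, 0, 0, 0, 0.03, 0.004, 0, -1, 0, 0, 0, 0.04, 0.005, 0, -1, 0, 0, 0, 0.05, 0.0065, 0, -1, 0, 0, 0, 0.06, 0.0075, 0, -1, 0, 0, 0, 0.068, 0.009, 0, -1, 0, 0, 0, 0.074, 0.0095, 0, -1, 0, 0, 0, 0.074, 0.0095, 0, -1, 0, 0, 0, 0.074, 0.0095, 0, -1],
)

```text
clock: 19.5
position: [0.4582, 0.1097, 0.1602]
ee_rot: [-0.0, 0.66, 0.752, -0.0]
contact_force: [-0.0, -0.8, 0.3]
width: 0.0183
gripper_force: 26.9
```

```bash
python3 - <<'E'
from h import *
s=manip.get_state();print(s['clock'],s['position'],s['ee_rot'],s['width'],s['gripper_force'],s['contact_force'])
W=grab('wrist');S=grab('side')
a=cv2.resize(np.asarray(W['pixels'])[100:300,200:460],(520,400),interpolation=cv2.INTER_CUBIC)
u,v=proj(S,(.47,.11,.12)).astype(int)
b=cv2.resize(np.asarray(S['pixels'])[v-50:v+50,u-35:u+35],(280,400),interpolation=cv2.INTER_CUBIC);print(u-35,v-50)
cv2.imwrite('pics/w8.png',np.hstack([a,b]))
E
```

```text
19.5 [0.45818831 0.10966746 0.16018504] [-2.64747938e-04  6.59730363e-01  7.51502289e-01 -2.96441446e-04] 0.01830363296263689 26.93062562146224 [-0.00158052 -0.81781697  0.34651686]
279 129
```

View pics/w8.png

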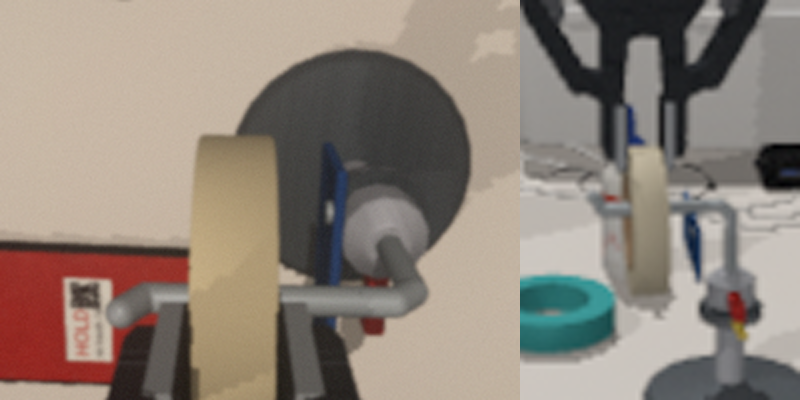

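The bar runs through the roll's hole (tip at (122,310), plate ahead at (333,200)) with no contact force. I slide towards the plate and creep at the end.

Call:
move_arm(
  steps=[0, 0, 0, 0.003, 0.0005, 0, -1, 0, 0, 0, 0.006, 0.001, 0, -1, 0, 0, 0, 0.009, 0.001, 0, -1, 0, 0, 0, 0.01, 0.0015, 0, -1, 0, 0, 0, 0.0105, 0.0015, 0, -1, 0, 0, 0, 0.011, 0.0015, 0, -1, 0, 0, 0, 0.0113, 0.0015, 0, -1, 0, 0, 0, 0.0116, 0.0015, 0, -1, 0, 0, 0, 0.0116, 0.0015, 0, -1, 0, 0, 0, 0.0116, 0.0015, 0, -1],
)

```text
clock: 20.6
position: [0.4701, 0.1112, 0.1603]
ee_rot: [0.0, 0.66, 0.751, 0.0]
contact_force: [-0.6, -1.3, -0.6]
width: 0.0183
gripper_force: 26.9
```

Call:
move_arm(
  steps=[0, 0, 0, 0.0003, 0, 0, -1, 0, 0, 0, 0.0006, 0, 0, -1, 0, 0, 0, 0.0009, 0, 0, -1, 0, 0, 0, 0.0009, 0, 0, -1, 0, 0, 0, 0.0009, 0, 0, -1, 0, 0, 0, 0.0009, 0, 0, -1, 0, 0, 0, 0.0009, 0, 0, -1, 0, 0, 0, 0.0009, 0, 0, -1, 0, 0, 0, 0.0009, 0, 0, -1, 0, 0, 0, 0.0009, 0, 0, -1],
)

```text
clock: 21.6
position: [0.471, 0.1112, 0.1604]
ee_rot: [0.0, 0.66, 0.752, 0.0]
contact_force: [-0.9, 0.4, -0.1]
width: 0.0179
gripper_force: 26.9
```

Call:
move_arm(
  steps=[0, 0, 0, 0.0003, 0, 0, -1, 0, 0, 0, 0.0006, 0, 0, -1, 0, 0, 0, 0.0009, 0, 0, -1, 0, 0, 0, 0.0012, 0, 0, -1, 0, 0, 0, 0.0012, 0, 0, -1, 0, 0, 0, 0.0012, 0, 0, -1, 0, 0, 0, 0.0012, 0, 0, -1, 0, 0, 0, 0.0012, 0, 0, -1, 0, 0, 0, 0.0012, 0, 0, -1, 0, 0, 0, 0.0012, 0, 0, -1],
)

```text
clock: 22.6
position: [0.4721, 0.1112, 0.1603]
ee_rot: [-0.0, 0.66, 0.751, -0.0]
contact_force: [-0.8, -0.8, 0.9]
width: 0.0183
gripper_force: 27.0
```

Call:
move_arm(
  steps=[0, 0, 0, 0.0003, 0, 0, -1, 0, 0, 0, 0.0006, 0, 0, -1, 0, 0, 0, 0.0009, 0, 0, -1, 0, 0, 0, 0.0012, 0, 0, -1, 0, 0, 0, 0.0012, 0, 0, -1, 0, 0, 0, 0.0012, 0, 0, -1, 0, 0, 0, 0.0012, 0, 0, -1, 0, 0, 0, 0.0012, 0, 0, -1, 0, 0, 0, 0.0012, 0, 0, -1, 0, 0, 0, 0.0012, 0, 0, -1],
)

```text
clock: 23.6
position: [0.4727, 0.1113, 0.1602]
ee_rot: [-0.001, 0.66, 0.751, -0.0]
contact_force: [-4.8, 0.5, 3.4]
width: 0.0178
gripper_force: 27.2
```

The plate is felt at 4.8 N. I back off 0.7 mm and lower.

Call:
move_arm(
  steps=[0, 0, 0, -0.0007, 0, 0, -1, 0, 0, 0, -0.0007, 0, -0.003, -1, 0, 0, 0, -0.0007, 0, -0.006, -1, 0, 0, 0, -0.0007, 0, -0.009, -1, 0, 0, 0, -0.0007, 0, -0.01, -1, 0, 0, 0, -0.0007, 0, -0.0105, -1, 0, 0, 0, -0.0007, 0, -0.011, -1, 0, 0, 0, -0.0007, 0, -0.0115, -1, 0, 0, 0, -0.0007, 0, -0.0115, -1, 0, 0, 0, -0.0007, 0, -0.0115, -1],
)

```text
clock: 24.6
position: [0.4727, 0.1111, 0.1488]
ee_rot: [0.0, 0.66, 0.752, -0.0]
contact_force: [-5.0, -0.5, 0.4]
width: 0.0183
gripper_force: 27.1
```

Call:
move_arm(
  steps=[0, 0, 0, 0, 0, -0.0003, -1, 0, 0, 0, 0, 0, -0.0006, -1, 0, 0, 0, 0, 0, -0.0009, -1, 0, 0, 0, 0, 0, -0.0012, -1, 0, 0, 0, 0, 0, -0.0015, -1, 0, 0, 0, 0, 0, -0.0015, -1, 0, 0, 0, 0, 0, -0.0015, -1, 0, 0, 0, 0, 0, -0.0015, -1, 0, 0, 0, 0, 0, -0.0015, -1, 0, 0, 0, 0, 0, -0.0015, -1],
)

```text
clock: 25.6
position: [0.4726, 0.1112, 0.1473]
ee_rot: [-0.0, 0.66, 0.751, -0.0]
contact_force: [-4.7, -0.9, 2.1]
width: 0.0178
gripper_force: 27.2
```

Call:
move_arm(
  steps=[0, 0, 0, -0.0005, 0, 0, -1, 0, 0, 0, -0.001, 0, 0, -1, 0, 0, 0, -0.001, 0, -0.0003, -1, 0, 0, 0, -0.001, 0, -0.0006, -1, 0, 0, 0, -0.001, 0, -0.0009, -1, 0, 0, 0, -0.001, 0, -0.0012, -1, 0, 0, 0, -0.001, 0, -0.0015, -1, 0, 0, 0, -0.001, 0, -0.0015, -1, 0, 0, 0, -0.001, 0, -0.0015, -1, 0, 0, 0, -0.001, 0, -0.0015, -1],
)

```text
clock: 26.6
position: [0.4722, 0.1113, 0.1459]
ee_rot: [0.0, 0.66, 0.752, 0.0]
contact_force: [-0.7, 0.1, 0.5]
width: 0.0179
gripper_force: 27.0
```

Call:
move_arm(
  steps=[0, 0, 0, 0, 0, -0.0003, -1, 0, 0, 0, 0, 0, -0.0006, -1, 0, 0, 0, 0, 0, -0.0009, -1, 0, 0, 0, 0, 0, -0.0012, -1, 0, 0, 0, 0, 0, -0.0015, -1, 0, 0, 0, 0, 0, -0.0015, -1, 0, 0, 0, 0, 0, -0.0015, -1, 0, 0, 0, 0, 0, -0.0015, -1, 0, 0, 0, 0, 0, -0.0015, -1, 0, 0, 0, 0, 0, -0.0015, -1],
)

```text
clock: 27.6
position: [0.4722, 0.1113, 0.1451]
ee_rot: [0.0, 0.66, 0.752, 0.001]
contact_force: [-1.4, 0.6, 5.6]
width: 0.0182
gripper_force: 27.6
```

The bar is felt at z = 0.1452, where it should be. I ease the force off, open modestly, and rise.

Call:
move_arm(
  steps=[0, 0, 0, 0, 0, 0.0005, -1, 0, 0, 0, 0, 0, 0.001, -1, 0, 0, 0, 0, 0, 0.001, -1, 0, 0, 0, 0, 0, 0.001, -0.5, 0, 0, 0, 0, 0, 0.001, -0.4, 0, 0, 0, 0, 0, 0.001, -0.3, 0, 0, 0, 0, 0, 0.001, -0.3, 0, 0, 0, 0, 0, 0.001, -0.3, 0, 0, 0, 0, 0, 0.001, -0.3, 0, 0, 0, 0, 0, 0.001, -0.3],
)

```text
clock: 28.6
position: [0.4718, 0.1112, 0.1453]
ee_rot: [0.0, 0.66, 0.751, 0.0]
contact_force: [0.1, 0.3, 0.1]
width: 0.0297
gripper_force: 0.0
```

Call:
move_arm(
  steps=[0, 0, 0, 0, 0, 0.005, -0.3, 0, 0, 0, 0, 0, 0.012, -0.3, 0, 0, 0, 0, 0, 0.025, -0.3, 0, 0, 0, 0, 0, 0.045, -0.3, 0, 0, 0, 0, 0, 0.075, -0.3, 0, 0, 0, 0, 0.02, 0.11, -0.3, 0, 0, 0, 0, 0.04, 0.13, -0.3, 0, 0, 0, 0, 0.06, 0.15, -0.3, 0, 0, 0, 0, 0.06, 0.15, -0.3, 0, 0, 0, 0, 0.06, 0.15, -0.3],
)

```text
clock: 29.6
position: [0.4716, 0.171, 0.2956]
ee_rot: [0.001, 0.659, 0.752, 0.0]
contact_force: [-0.5, 0.5, 0.6]
width: 0.0295
gripper_force: 0.0
```

```bash
python3 - <<'E'
from h import *
s=manip.get_state();print(s['clock'],s['position'],s['width'],s['gripper_force'],s['contact_force'])
W=grab('wrist');S=grab('side')
a=cv2.resize(np.asarray(W['pixels'])[80:280,240:500],(520,400),interpolation=cv2.INTER_CUBIC)
u,v=proj(S,(.47,.11,.12)).astype(int)
b=cv2.resize(np.asarray(S['pixels'])[v-50:v+50,u-35:u+35],(280,400),interpolation=cv2.INTER_CUBIC);print(u-35,v-50)
cv2.imwrite('pics/w9.png',np.hstack([a,b]))
E
```

```text
29.6 [0.47159976 0.17103913 0.29560589] 0.029463944168277974 0.0 [-0.50568628  0.48799552  0.58320521]
279 129
```

View pics/w9.png

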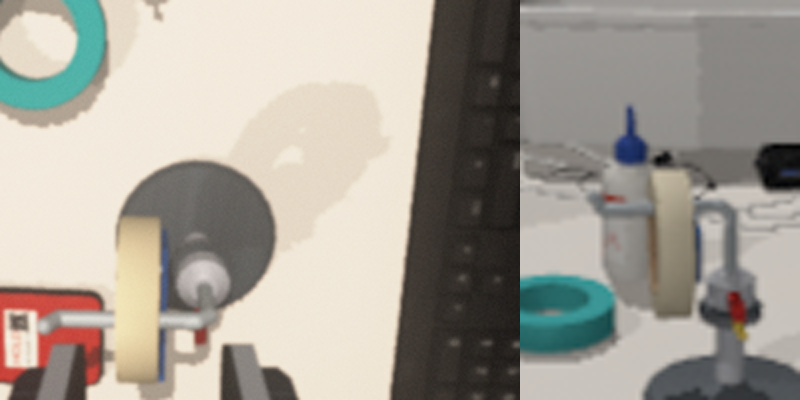

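The roll hangs flush against the blue plate: wrist crop (140,300), and in the side crop the ring at (673,245) with the plate directly behind it. The pointer is still over the yellow tab at (737,310), and the gripper is clear.

```bash
python3 -c "
from rig import manip
print(manip.sign_off())"
```

```text
the job is handed in; nothing more can be done
None
```

The job is handed in with no verdict returned: the hook was pressed to its stop at 7–8 N, and in the last pictures the tape roll hangs flush against the blue plate, the pointer is over the mark and the gripper is clear.

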